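# Zero the dispensary scale

### The job

Zero the dispensary scale: lift the canister with the arched handle off the weighing pan, keep it upright, and set it down gently so that it stands wholly on the round cork mat beside the scale, then let go of it. Only then press the scale's long bar key right down to its stop, without leaning hard on it, and finish while still holding it down. Leave the small round key and everything else on the table alone.

Things in the scene. Friction and masses are not known exactly. Their poses are not given: they have to be found in the camera images.
- scale: white bench scale, fixed to the table, 280 (own x) x 200 (own y), housing top 45 above the table. Origin: centre of its underside, on the table. Own -x is the front with the keys, towards the robot; a flat dark display lies between keys and pan. Turned by up to 0.2 rad
- pan: round steel weighing pan of the scale, diameter 170, 5 thick, at own x +50 of the scale; origin: centre of the pan's underside, 57 above the table; its top is 62 above the table
- canister: steel canister with a lid, diameter 90 (lid 94), lid top 113 above its foot, about 0.35 to 0.7 kg, standing on the pan at the start. Origin: centre of its underside, z up. An arched handle is fixed to it and spans it along its own y axis, 172 tall in all
- handle (a point): middle of the handle's straight black grip: a round bar 13 in diameter and 64 long that runs level along the canister's own y axis, 165 above the canister's foot. 45 of free space between the bar and the lid; this point's axes are the canister's axes
- mat: round cork mat, fixed to the table, diameter 156, 5 thick, left or right of the scale; origin: centre of its underside, on the table
- bar_key_top (a point): centre of the top face of the bar key, the long grey key at the front of the scale, at own x -113, y -35 of the scale: face 26 (own x) x 74 (own y), 58 above the table when up, moves straight down 8 to its stop. A spring lifts it: it starts to move at about 3 N and reaches its stop at about 7 N
- bar_key (a joint): travel of the bar key in m: 0 up, 0.008 down at its stop
- round_key_top (a point): centre of the top face of the small round grey key, diameter 22, 100 beside the bar key at own x -113, y +65 of the scale; as high and as soft as the bar key; not to be pressed
- round_key (a joint): travel of the round key in m: 0 up, 0.008 down
- tray: white plastic counting tray, 170 x 130 x 18, origin under its centre; loose
- bottle_a: small amber bottle, diameter 42, 75 tall, origin under its centre; loose
- bottle_b: a second bottle like bottle_a
- mortar: white ceramic mortar, diameter 110, 65 tall, with its pestle sticking out to 105; origin under its centre; loose
- jar: squat steel jar without a handle, diameter 76, 75 tall, origin under its centre; loose
Mind the look-alikes: they are no part of the job. Leave any orange look-alike of the canister alone.

How it is judged (in metres and radians):
On the way, in this order (a step that is already met when the one before it is completed fails the run):
1. the canister is lifted clear of the pan (z of canister in the frame of scale above 0.09 m and contact force between pan and canister below 0.05 N), for 0.1 s.
2. the canister stands on the cork mat, released (horizontal distance between canister and mat below 0.035 m and z of canister in the frame of mat between 0.002 and 0.009 m and angle between canister's own z axis and vertical below 0.1 rad and linear speed of canister below 0.03 m/s and contact force between the fingers and canister below 0.2 N), for 0.3 s.
3. the bar key is held down at its stop for a second (value of joint bar_key above 0.0065 m and contact force between the fingers and bar_key above 2 N), for 1 s.
At the end, for the whole second after the job is handed in: The canister stands upright on the mat (centre within 35 mm of the mat's centre), at rest and not touched by the gripper; nothing rests on the pan; the fingers hold the bar key at least 6.5 mm down (of 8 mm) with more than 2 N; the round key is up (all of step 2 and all of step 3 and contact force between pan and anything else below 0.3 N and value of joint round_key below 0.003 m); the arm keeps its last pose, push and grip.
It fails at once if the bar key is pressed while the canister is not yet on the mat (value of joint bar_key above 0.003 m and (horizontal distance between canister and mat above 0.045 m or z of canister in the frame of mat above 0.015 m)).
It fails at once if the round key is pressed (value of joint round_key above 0.003 m).
It fails at once if the bar key is leaned on with more than 40 N (contact force between anything else and bar_key above 40 N).
It fails at once if the canister is tipped by more than 0.5 rad or dropped onto the mat (faster than 0.4 m/s within 30 mm of it) (angle between canister's own z axis and vertical above 0.5 rad or (horizontal distance between canister and mat below 0.08 m and z of canister in the frame of mat below 0.03 m and linear speed of canister above 0.4 m/s)).
It fails at once if another thing is moved by more than 30 mm (distance of any of tray, bottle_a, bottle_b, mortar, jar from where it was at the start of the episode above 0.03 m).
It also fails if it takes over 61 s, if anything falls off the work surface, if the arm or the gripper's body presses on something with over 40 N, if the wrist force passes 120 N, or if a joint passes its speed limit or range.

### The arm

A 7-joint arm with a two-finger parallel gripper is mounted at the origin on the work surface. World frame = base frame: x ahead of the robot, y to its left, z up, the work surface at z = 0. Lengths are in mm, angles in rad, forces in N, time in s.
With the tool pointing down it reaches from about 400 to 875 mm from the base axis. Payload 4.4 kg.
Tool frame: the origin (TCP) lies on the centre line of the jaws, within the pads' length; the fingertips stand 25 mm ahead of it and the grasp point (between the pads) lies 6 mm ahead of it (ctrl.finger_overhang is the distance from the TCP to the fingertips, in mm); z points along the fingers, y is the line along which they close (so a half turn about z gives the same grasp; the last joint's range is limited). The gripper opens to 85 mm and grips with 20 to 120 N. Pads are 22 mm wide; open, the fingers measure 114 mm over their backs; the gripper's body (76 mm by 85 mm) begins 54 mm behind the grasp point. The pads swing forward as they close: fully open they stand 13 mm farther back than shut.
Start: joints at [1.067, 0.628, 0.038, 1.517, -0.027, 0.996, -0.02], TCP at [275.593, -588.698, 256.313] pointing down, gripper open.
Joint ranges: [-3.06, 3.06], [-0.37, 2.12], [-1.25, 1.32], [0.18, 2.47], [-1.1, 4.24], [0.23, 1.98], [-2.94, 2.94]. Speed limits (rad/s): [2.57, 2.57, 3.14, 3.14, 3.14, 3.14, 3.14].

### API

Orientations are given as [roll, pitch, yaw] about the fixed x, y, z axes, in that order (R = Rz(yaw) Ry(pitch) Rx(roll)).
In Python, from cell import ctrl gives the robot as it stands. The module is installed in compiled form; this text tells all that it offers.
- The arm moves only by the tool play_rows, never from a script. Its argument "targets" is a list of rows, each a list of 5 numbers: the closure, from 0 (fully open) to 1 (shut), then the shift along the tool's x, y, z in cm, then the turn about the tool's z in degrees. In form: [[gripper, dx, dy, dz, spin], ...]. A call has 1 to 10 rows; each row is the pose to reach, as a shift and turn from the pose commanded when the call began, along the tool's axes at that moment; what a row does not reach only later rows make up. A row lasts 1/10 s, in which the tool goes at most 50 mm and 8.59 degrees, less where a joint would pass 70% of its speed; a pose out of reach is approached as far as the arm can. A call with a gripper value outside its range is refused whole. The fingers move at their own pace and stop on an object; the grip force is fixed at half the most. Time passes only in rows, so rows that repeat a pose let the fingers close. It gives the time, the measured TCP pose, the force, the opening and the grip force at its end, in the units of the state.
- ctrl.read_state(): the state, without advancing time (a new reading comes with each control period).
- ctrl.get_image(name): name is "side" or "top" or "wrist"; returns (picture, depth): 480x640x3 uint8, red, green, blue; 480x640 float32, mm along the optical axis (not along the pixel's ray), 0 where there is no reading.
- ctrl.calibration(name): a dict with "vfov" (degrees; the focal length in pixels is half the picture's height over the tangent of half this angle, whatever the lens; pixels are square), "cx", "cy" (the principal point, pixels), "k1" (the pictures are not rectified: a ray, as slopes to the right and down, at radius r is drawn at 1 + k1 r^2 times it, then the intrinsics apply), "extrinsics" (4x4, takes a point from camera to world coordinates); the wrist camera has in their place "mount" (4x4, takes a point from camera to tool coordinates, whose origin is the TCP and whose axes are the flange's). Camera axes: x right, y down, z forward; pixel columns grow to the right and rows downward; lengths in mm; the calibration is good to about 2 mm. A picture is of the moment at which its call begins: read the wrist's pose just before it. calibration takes no time and is no camera call.
- ctrl.finish_job(): hands the job in; it is judged then, once.
Trained networks look in the newest picture that a camera, given by its name, has taken for a name from the list of things; names that differ only in an ending like _2 or _b are one class to them, and where a whole thing is asked for, a point or a joint stands for the part that bears it (a point fixed in the world has none). Each returns a list of dicts, best first, with "confidence" (0 to 1); they miss things now and then, are a little off and sometimes report something else, mostly with a low value. They report only what shows in the picture. A call takes as long as a camera call. They do not tell look-alikes from the thing itself.
- ctrl.search_frame(camera, name): "bbox" ([left, top, right, bottom] in pixels, round what is visible of it).
- ctrl.trace(camera, name): "pixels" (480x640 bool, what is visible of it) and "bbox" ([left, top, right, bottom] in pixels, round what is visible of it).
The state is a dict: "clock": time; "qpos": joint angles; "qd": joint speeds; "tau": joint torques, N m; "eef_pos": TCP position; "tool_rot": TCP orientation; "force": force on the tool from outside, world axes, zero at the start; "torque": the same for the moment, N m; "width": finger opening in mm; "gripper_force": force on a finger pad.
Only numpy, scipy, OpenCV 4.12 (cv2) and the standard library are available. Lean on these libraries where they do the work, as an engineer would, in place of code of your own. Each camera call takes 0.05 s, during which the arm holds its last target. There are 200 camera calls.

## Working session

There is one attempt and no reset: what is moved stays moved. The work goes in short steps, Python scripts to look and compute and a tool call to move; the robot and the scene stay as the last step left them, time stands still between calls to the robot, and variables do not carry over. Pictures are saved under pics/ and viewed, at most 10 in all, crops included, and the job is handed in when it is done.

Besides the shell and the picture viewer there is one more tool, called after "Emit:" as name([rows], argument=value, ...), one row to a line, values as JSON. play_rows: Moves the arm, as the interface text tells. Its arguments: {"type":"object","properties":{"targets":{"type":"array"}},"required":["targets"]}

```bash
mkdir -p pics; cat > h.py <<'E'
import numpy as np, cv2
from scipy.spatial.transform import Rotation as R
from cell import ctrl
def tool():
    s=ctrl.read_state(); T=np.eye(4); T[:3,3]=s["eef_pos"]; T[:3,:3]=R.from_euler('xyz',s["tool_rot"]).as_matrix(); return T
def cloud(name):
    """picture and world point per pixel (nan where no depth)"""
    c=ctrl.calibration(name); E=c["extrinsics"] if name!="wrist" else tool()@np.array(c["mount"])
    img,d=ctrl.get_image(name); f=240/np.tan(np.radians(c["vfov"])/2)
    K=np.array([[f,0,c["cx"]],[0,f,c["cy"]],[0,0,1]]); v,u=np.mgrid[:480,:640]
    p=np.stack([(u-c["cx"])/f,(v-c["cy"])/f],-1).astype(float); q=p.copy()
    for _ in range(15): q=p/(1+c["k1"]*(q**2).sum(-1,keepdims=True))
    P=np.concatenate([q,np.ones((480,640,1))],-1)*d[...,None]
    E=np.array(E); W=P@E[:3,:3].T+E[:3,3]; W[d<=0]=np.nan
    return img,W
def save(n,img): cv2.imwrite(f"pics/{n}.png",cv2.cvtColor(img,cv2.COLOR_RGB2BGR))
E
python3 - <<'E'
from h import *
s=ctrl.read_state(); print(s)
ims=[]
for n in("top","side"):
    img,W=cloud(n); np.save(n+".npy",W); save(n,img)
    for k in ("scale","pan","canister","handle","mat","bar_key_top","round_key_top","tray","bottle_a","mortar","jar"):
        for r in ctrl.trace(n,k)[:3]:
            m=r["pixels"]; w=W[m]; w=w[~np.isnan(w[:,0])]
            if len(w): print(n,k,round(r["confidence"],2),np.round(r["bbox"]),m.sum(),np.round(np.median(w,0)),np.round(np.percentile(w,2,0)),np.round(np.percentile(w,98,0)))
E
```

```text
{'clock': 0.0, 'qpos': array([ 1.06721823,  0.6293244 ,  0.03844498,  1.51838654, -0.02700427,
        0.99630399, -0.02001615]), 'qd': array([-0.00071347, -0.00063131,  0.00011674, -0.00084414,  0.00181312,
       -0.00090385, -0.00273819]), 'tau': array([ 1.45738418e-04, -5.63399971e+01,  1.22628573e+00, -1.93443310e+01,
        1.10959390e-02,  1.05764242e-02,  1.22501604e-05]), 'eef_pos': array([ 275.32999446, -588.15781808,  255.39725566]), 'tool_rot': array([-3.13968855e+00,  2.27149064e-05,  4.37756771e-01]), 'force': array([-0.585676  ,  0.50993869,  0.27035184]), 'torque': array([-0.02048349,  0.00618724, -0.0138886 ]), 'gripper_force': 0.0, 'width': 85.22908615329848}
top scale 0.84 [269. 158. 382. 294.] 9620 [560. -13.  48.] [ 451. -136.   19.] [729.  78.  66.]
top pan 0.69 [295. 164. 373. 235.] 2587 [612. -12.  63.] [ 564. -118.   59.] [715.  39.  69.]
top pan 0.36 [286. 260. 299. 274.] 92 [495.  55.  59.] [484.  46.  46.] [507.  65.  62.]
top canister 0.83 [312. 160. 372. 216.] 2317 [636. -48. 172.] [600. -99.  64.] [686.  -4. 235.]
top canister 0.51 [200. 321. 226. 344.
[... 2093 characters left out ...]
66.  60.]
side round_key_top 0.34 [200. 413. 306. 479.] 6952 [580. 325.   4.] [493. 263.  -0.] [661. 389.  19.]
side tray 0.58 [195. 412. 303. 480.] 6817 [580. 326.   4.] [494. 264.   0.] [660. 389.  19.]
side bottle_a 0.81 [418. 212. 439. 247.] 528 [ 343. -204.   43.] [ 324. -223.    3.] [ 363. -194.   76.]
side bottle_a 0.69 [374. 392. 400. 427.] 660 [366. 229.  48.] [347. 212.   8.] [384. 240.  77.]
side bottle_a 0.17 [232. 233. 316. 294.] 2502 [621. -11.  62.] [ 563. -103.   57.] [718.  38.  65.]
side mortar 0.8 [226. 166. 275. 211.] 1449 [ 754. -274.   50.] [ 712. -303.    9.] [ 798. -198.  100.]
side jar 0.56 [155. 344. 206. 399.] 2050 [734. 247.  71.] [707. 201.   4.] [775. 272.  76.]
```

```bash
python3 - <<'E'
from h import *
for n in("top","side"):
    W=np.load(n+".npy"); 
    near=(abs(W[...,0]-640)<90)&(abs(W[...,1]+45)<90)
    b=W[near&(W[...,2]>218)]
    (c,sz,a)=cv2.minAreaRect(b[:,:2].astype(np.float32)); u=np.linalg.svd(b[:,:2]-b[:,:2].mean(0))[2][0]
    print(n,"bar",len(b),c,sz,a,"dir",u,np.arctan2(u[1],u[0]),"z",np.percentile(b[:,2],[5,50,95]))
    l=W[near&(W[...,2]>165)&(W[...,2]<182)]; print(" lid",cv2.minEnclosingCircle(l[:,:2].astype(np.float32)),np.median(l[:,2]))
    p=W[near&(abs(W[...,2]-62)<4)];p=p[np.isfinite(p[:,0])]; print(" pan",cv2.minEnclosingCircle(p[:,:2].astype(np.float32)))
T=tool();print(T)
a=cv2.imread("pics/top.png")[100:380,120:520]; cv2.imwrite("pics/topc.png",cv2.resize(a,(800,560)))
E
```

```text
top bar 296 (643.8309326171875, -49.89145278930664) (93.90650177001953, 12.777384757995605) 84.60061645507812 dir [-0.07683551 -0.99704378] -1.6477076421884251 z [225.54372713 232.53435791 235.84126967]
 lid ((642.4458618164062, -50.04081344604492), 51.97526168823242) 172.20602773544095
 pan ((641.7411499023438, -39.652381896972656), 84.90093231201172)
side bar 212 (644.4932861328125, -49.814910888671875) (89.17462158203125, 12.267833709716797) 86.1776123046875 dir [0.08839821 0.99608522] 1.4822825848887016 z [222.34260284 230.23744678 233.70141539]
 lid ((642.0107421875, -49.93364715576172), 53.3839225769043) 171.11896233644762
 pan ((641.8475341796875, -40.635684967041016), 85.8882827758789)
[[ 9.05698270e-01  4.23922920e-01  5.26672564e-05  2.75593879e+02]
 [ 4.23922921e-01 -9.05698271e-01 -6.24257053e-06 -5.88714056e+02]
 [ 4.50542743e-05  2.79807425e-05 -9.99999999e-01  2.56305527e+02]
 [ 0.00000000e+00  0.00000000e+00  0.00000000e+00  1.00000000e+00]]
```

View pics/topc.png

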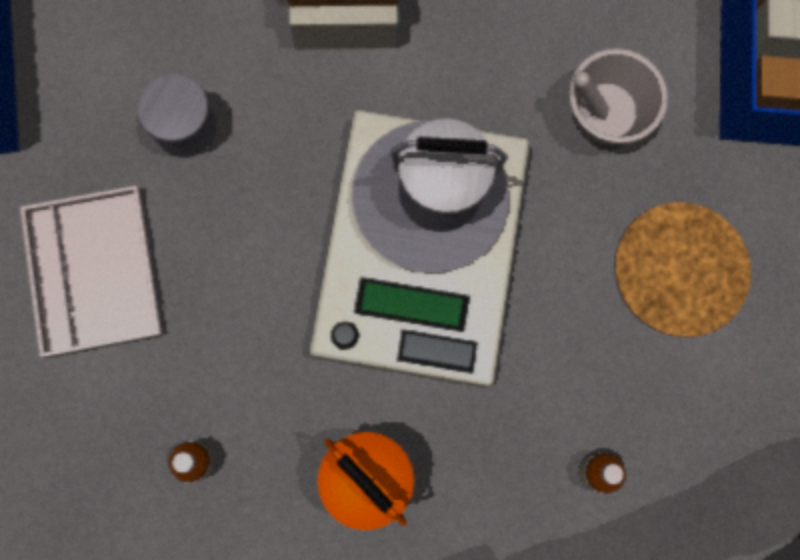

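Emit:
play_rows([
  [0,0,0,-5,0],
  [0,0,0,-7,0],
  [0,28,-16.5,-7,-30],
  [0,28,-16.5,-7,-30],
  [0,28,-16.5,-7,-30],
  [0,28,-16.5,-7,-30],
  [0,28,-16.5,-7,-30],
  [0,28,-16.5,-7,-30],
  [0,28,-16.5,-7,-30],
  [0,28,-16.5,-7,-30],
])

```text
clock: 2.2
eef_pos: [462.4, -315.6, 326.6]
tool_rot: [3.141, -0.003, 0.97]
force: [0.4, 0.3, -0.1]
width: 85.3
gripper_force: 0.0
```

```bash
cat >> h.py <<'E'
def go(x,y,z,ya):
    """shift (cm) and spin (deg) to the TCP target; ya = wanted angle of tool y (deg)"""
    T=tool(); d=T[:3,:3].T@(np.array([x,y,z])-T[:3,3])/10
    a=np.degrees(np.arctan2(T[1,1],T[0,1])); print("tcp",T[:3,3].round(1),"tool y at",a.round(1),"z",T[:3,2].round(3),"shift",d.round(2),"spin",round(-((ya-a+90)%180-90),1)); s=ctrl.read_state(); print("t",s["clock"],"F",s["force"].round(1),"w",s["width"],"q",s["qpos"].round(2))
E
python3 -c "
from h import *
go(644,-50,325,-4.8)"
```

```text
tcp [ 462.4 -315.6  326.6] tool y at -34.4 z [ 0.002  0.002 -1.   ] shift [32.17 -0.05  0.26] spin -29.6
t 2.2 F [ 0.4  0.3 -0.1] w 85.31939611271669 q [ 0.65  0.43 -0.14  1.68  0.06  1.04 -0.12]
```

Emit:
play_rows([
  [0,32.2,0,0.2,-29.6],
  [0,32.2,0,0.2,-29.6],
  [0,32.2,0,0.2,-29.6],
  [0,32.2,0,0.2,-29.6],
  [0,32.2,0,0.2,-29.6],
  [0,32.2,0,0.2,-29.6],
  [0,32.2,0,0.2,-29.6],
  [0,32.2,0,0.2,-29.6],
  [0,32.2,0,0.2,-29.6],
  [0,32.2,0,0.2,-29.6],
])

```text
clock: 3.2
eef_pos: [642.9, -59.3, 324.2]
tool_rot: [-3.141, 0.002, 1.475]
force: [0.2, 0.2, 0.2]
width: 85.3
gripper_force: 0.0
```

```bash
python3 -c "
from h import *
go(644,-50,233,-4.8)
img,W=cloud('wrist'); save('w1',img)
b=W[(W[...,2]>222)&(W[...,2]<240)&(abs(W[...,0]-644)<60)&(abs(W[...,1]+50)<60)]
print(len(b),cv2.minAreaRect(b[:,:2].astype(np.float32)),np.percentile(b[:,2],[5,50,95]))
"
```

```text
tcp [642.9 -59.3 324.2] tool y at -5.5 z [-0.001 -0.002 -1.   ] shift [0.95 0.03 9.12] spin -0.7
t 3.2 F [0.2 0.2 0.2] w 85.31166389870457 q [ 0.22  0.58 -0.29  1.43  0.17  1.16 -0.2 ]
2712 ((642.1044311523438, -48.30704116821289), (84.81280517578125, 12.989280700683594), 85.56341552734375) [227.21973563 231.78043334 233.60555741]
```

Emit:
play_rows([
  [0,0,0,0,0],
  [0,0,0,0,0],
  [0,0,0,3,0],
  [0,0,0,6,0],
  [0,0,0,8,0],
  [0,0,0,9.2,0],
  [0,0,0,9.2,0],
  [0,0,0,9.2,0],
])

```text
clock: 4.05
eef_pos: [644.1, -56.6, 233.2]
tool_rot: [3.14, -0.0, 1.478]
force: [1.8, -0.1, -0.0]
width: 85.3
gripper_force: 0.0
```

```bash
python3 -c "
from h import *
go(643.5,-49.5,233,-4.8)
"
```

```text
tcp [644.1 -56.6 233.2] tool y at -5.3 z [ 0.001  0.    -1.   ] shift [ 0.7  -0.13  0.02] spin -0.5
t 4.05 F [ 1.8 -0.1 -0. ] w 85.34900680000649 q [ 0.21  0.66 -0.28  1.55  0.21  0.96 -0.23]
```

Emit:
play_rows([
  [0,0.7,0,0,-0.5],
  [0,0.7,0,0,-0.5],
  [0.5,0.7,0,0,-0.5],
  [1,0.7,0,0,-0.5],
  [1,0.7,0,0,-0.5],
  [1,0.7,0,0,-0.5],
  [1,0.7,0,0,-0.5],
  [1,0.7,0,0,-0.5],
  [1,0.7,0,0,-0.5],
  [1,0.7,0,0,-0.5],
])

```text
clock: 5.05
eef_pos: [643.9, -49.6, 232.4]
tool_rot: [-3.141, 0.0, 1.487]
force: [-2.4, 0.5, 1.4]
width: 11.2
gripper_force: 58.4
```

Emit:
play_rows([
  [1,0,0,-0.5,0],
  [1,0,0,-1,0],
  [1,0,0,-2,0],
  [1,0,0,-3.5,0],
  [1,0,0,-5,0],
  [1,0,0,-6.5,0],
  [1,0,0,-7.5,0],
  [1,0,0,-8,0],
  [1,0,0,-8,0],
  [1,0,0,-8,0],
])

```text
clock: 6.05
eef_pos: [643.8, -49.6, 311.7]
tool_rot: [-3.14, 0.0, 1.487]
force: [-0.0, 0.0, -6.3]
width: 11.0
gripper_force: 58.6
```

```bash
python3 - <<'E'
from h import *
for n,r in (("top",75),("side",75)):
    W=np.load(n+".npy"); m=(np.hypot(W[...,0]-565,W[...,1]+327)<100)&(W[...,2]>3)&(W[...,2]<12)
    p=W[m][:,:2].astype(np.float32); print(n,len(p),cv2.minAreaRect(p),cv2.minEnclosingCircle(p))
go(566,-327,312.5,-4.8)
img,W=cloud('side')
m=(np.hypot(W[...,0]-644,W[...,1]+50)<80)&(W[...,2]>100)
print(np.nanpercentile(W[m],[1,50,99],axis=0).round(1))
x,y,w,h=120,60,320,240
save('s2',cv2.resize(img[y:y+h,x:x+w],(640,480)))
E
```

```text
top 3521 ((563.4077758789062, -327.8997802734375), (195.41424560546875, 196.56178283691406), 60.560176849365234) ((564.9356689453125, -327.071044921875), 99.8763427734375)
side 1846 ((567.0753173828125, -327.3409423828125), (192.53297424316406, 184.5991668701172), 54.66946029663086) ((564.4660034179688, -326.3693542480469), 99.57556915283203)
tcp [643.8 -49.6 311.7] tool y at -4.8 z [-0.001 -0.    -1.   ] shift [-28.29  -5.42  -0.07] spin -0.0
t 6.05 F [-0.   0.  -6.3] w 11.04628786427558 q [ 0.21  0.59 -0.3   1.45  0.18  1.13 -0.2 ]
[[591.6 -77.9 151.3]
 [634.9 -23.  426.2]
 [695.2  -2.5 618.9]]
```

View pics/s2.png

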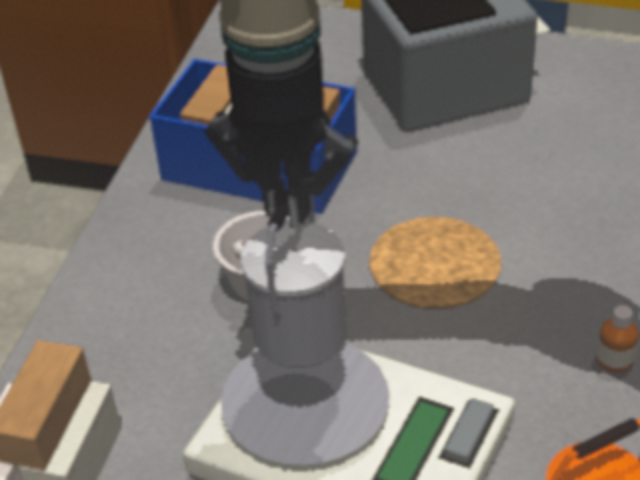

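The canister (about px 295,300) hangs upright and clear of the pan. The mat (435,260) is free.

Emit:
play_rows([
  [1,-0.7,-0.15,0,0],
  [1,-2.5,-0.5,0,0],
  [1,-5.4,-1.05,0,0],
  [1,-8.8,-1.7,0,0],
  [1,-12.4,-2.4,0,0],
  [1,-16,-3.1,0,0],
  [1,-19.6,-3.75,0,0],
  [1,-22.9,-4.4,0,0],
  [1,-25.5,-4.9,0,0],
  [1,-27.2,-5.2,0,0],
])

```text
clock: 7.1
eef_pos: [566.7, -321.5, 311.9]
tool_rot: [-3.14, 0.003, 1.482]
force: [0.1, -0.4, -6.9]
width: 11.0
gripper_force: 58.5
```

Emit:
play_rows([
  [1,-0.7,-0.15,0,0],
  [1,-1.1,-0.2,0,0],
  [1,-1.1,-0.2,0,0],
  [1,-1.1,-0.2,0,0],
  [1,-1.1,-0.2,0,0],
])

```text
clock: 7.6
eef_pos: [567.4, -325.3, 312.4]
tool_rot: [3.141, -0.001, 1.489]
force: [-0.4, -0.4, -6.1]
width: 10.5
gripper_force: 58.5
```

```bash
python3 - <<'E'
from h import *
go(565.5,-326.5,312,-4.8)
for n in("top","side"):
    img,W=cloud(n)
    m=(np.hypot(W[...,0]-566,W[...,1]+327)<75)&(W[...,2]>130)&(W[...,2]<248)
    w=W[m]; print(n,len(w),np.percentile(w,[1,99],axis=0).round(1))
    if n=="side": save('s3',img[100:340,160:480])
E
```

```text
tcp [ 567.4 -325.3  312.4] tool y at -4.7 z [ 0.     0.001 -1.   ] shift [-0.14 -0.18  0.04] spin 0.1
t 7.6 F [-0.4 -0.4 -6.1] w 10.4582903859346 q [ 0.64  0.6  -0.28  1.43  0.17  1.14  0.25]
top 1078 [[ 522.6 -352.6  148.8]
 [ 611.5 -276.   247.9]]
side 1817 [[ 523.7 -362.6  145.1]
 [ 612.2 -277.5  247.6]]
```

Emit:
play_rows([
  [1,-0.1,-0.2,1,0],
  [1,-0.1,-0.2,3,0],
  [1,-0.1,-0.2,5.5,0],
  [1,-0.1,-0.2,8,0],
  [1,-0.1,-0.2,10,0],
  [1,-0.1,-0.2,11.5,0],
  [1,-0.1,-0.2,12.4,0],
  [1,-0.1,-0.2,12.8,0],
  [1,-0.1,-0.2,13,0],
  [1,-0.1,-0.2,13,0],
])

```text
clock: 8.7
eef_pos: [565.0, -328.0, 182.9]
tool_rot: [3.14, 0.0, 1.487]
force: [0.8, 0.0, -5.9]
width: 11.0
gripper_force: 58.5
```

Emit:
play_rows([
  [1,0,0,0.2,0],
  [1,0,0,0.4,0],
  [1,0,0,0.5,0],
  [1,0,0,0.6,0],
  [1,0,0,0.6,0],
])

```text
clock: 9.2
eef_pos: [564.5, -327.8, 176.2]
tool_rot: [-3.141, -0.0, 1.487]
force: [-0.7, 0.5, -5.8]
width: 11.0
gripper_force: 58.6
```

Emit:
play_rows([
  [1,0,0,0.05,0],
  [1,0,0,0.1,0],
  [1,0,0,0.1,0],
  [1,0,0,0.1,0],
])

```text
clock: 9.6
eef_pos: [564.6, -327.9, 175.5]
tool_rot: [3.141, 0.0, 1.487]
force: [0.4, 0.2, -6.2]
width: 11.1
gripper_force: 58.7
```

Emit:
play_rows([
  [1,0,0,0.1,0],
  [1,0,0,0.2,0],
  [1,0,0,0.2,0],
  [1,0,0,0.2,0],
])

```text
clock: 10.0
eef_pos: [565.2, -328.1, 175.5]
tool_rot: [3.14, 0.001, 1.487]
force: [-3.1, 2.1, 6.3]
width: 11.1
gripper_force: 59.8
```

Emit:
play_rows([
  [1,0,0,-0.1,0],
  [0.8,0,0,-0.1,0],
  [0.6,0,0,-0.1,0],
  [0.3,0,0,-0.1,0],
  [0,0,0,-0.1,0],
  [0,0,0,-0.1,0],
  [0,0,0,-0.1,0],
  [0,0,0,-0.1,0],
])

```text
clock: 10.8
eef_pos: [564.6, -327.9, 174.3]
tool_rot: [3.142, -0.0, 1.487]
force: [-0.1, 0.7, -0.2]
width: 85.4
gripper_force: 0.0
```

Emit:
play_rows([
  [0,0,0,-1,0],
  [0,0,0,-3,0],
  [0,0,0,-6,0],
  [0,0,0,-9,0],
  [0,0,0,-12,0],
  [0,0,0,-15,0],
  [0,0,0,-15,0],
])

```text
clock: 11.5
eef_pos: [566.9, -328.7, 330.2]
tool_rot: [3.132, 0.004, 1.487]
force: [0.4, 0.3, -0.2]
width: 85.4
gripper_force: 0.0
```

```bash
python3 - <<'E'
from h import *
img,W=cloud('wrist'); save('w4',img)
m=(np.hypot(W[...,0]-565,W[...,1]+327)<80)&(W[...,2]>108)&(W[...,2]<126)
print("lid",cv2.minAreaRect(W[m][:,:2].astype(np.float32)),np.median(W[m][:,2]))
m=(np.hypot(W[...,0]-565,W[...,1]+327)<80)&(W[...,2]>160)
print("bar",cv2.minAreaRect(W[m][:,:2].astype(np.float32)),np.median(W[m][:,2]))
img,W=cloud('side'); save('s5',img[100:340,200:520])
# bar key target
for n in("top","side"):
    V=np.load(n+".npy")
    for c in((475,-42),(494,56)):
        p=V[(np.hypot(V[...,0]-c[0],V[...,1]-c[1])<55 if c[1]<0 else np.hypot(V[...,0]-c[0],V[...,1]-c[1])<18)&(V[...,2]>53.5)&(V[...,2]<64)&(V[...,0]<515)]
        print(n,c,len(p),cv2.minAreaRect(p[:,:2].astype(np.float32)),np.median(p,0))
go(475,-42,200,0)
E
```

```text
lid ((562.9368896484375, -328.5732727050781), (93.09516906738281, 93.60645294189453), 40.99404525756836) 113.93537344579124
bar ((566.09765625, -325.87628173828125), (140.6538543701172, 83.82952880859375), 21.509523391723633) 377.2214596947973
top (475, -42) 429 ((486.3495788574219, -44.716732025146484), (73.86698913574219, 49.88065719604492), 79.3512191772461) [474.4795746  -42.18189008  58.78763395]
top (494, 56) 82 ((494.39947509765625, 55.6970100402832), (19.122690200805664, 19.251632690429688), 89.80328369140625) [493.54631708  55.55925653  58.99088492]
side (475, -42) 375 ((475.4132995605469, -42.401798248291016), (76.44295501708984, 27.00536346435547), 78.08908081054688) [474.99091234 -40.46173096  57.41239987]
side (494, 56) 94 ((493.804931640625, 55.31890106201172), (22.875843048095703, 19.56806755065918), 43.49115753173828) [494.67641868  56.28438019  57.36211262]
tcp [ 564.8 -328.   325.7] tool y at -4.8 z [ 0.002 -0.001 -1.   ] shift [ 27.75 -11.37  12.52] spin -4.8
t 11.6 F [-0.6  0.4 -1.1] w 85.57504560843604 q [ 0.65  0.58 -0.28  1.41  0.17  1.17  0.26]
```

View pics/s5.png

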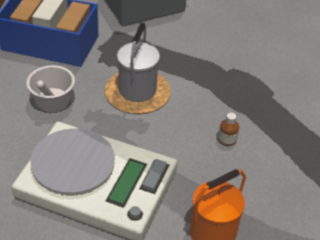

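```bash
python3 -c "
from h import *
print(ctrl.finger_overhang); go(475,-45,200,79)"
```

```text
25.0
tcp [ 564.8 -328.   325.7] tool y at -4.8 z [ 0.002 -0.001 -1.   ] shift [ 27.45 -11.35  12.52] spin -83.8
t 11.6 F [-0.6  0.4 -1.1] w 85.57504560843604 q [ 0.65  0.58 -0.28  1.41  0.17  1.17  0.26]
```

Emit:
play_rows([
  [0.5,14,-5.7,0,-42],
  [1,27.5,-11.4,0,-84],
  [1,27.5,-11.4,0,-84],
  [1,27.5,-11.4,0,-84],
  [1,27.5,-11.4,0,-84],
  [1,27.5,-11.4,0,-84],
  [1,27.5,-11.4,0,-84],
  [1,27.5,-11.4,0,-84],
  [1,27.5,-11.4,0,-84],
  [1,27.5,-11.4,0,-84],
])

```text
clock: 12.6
eef_pos: [473.2, -44.2, 323.5]
tool_rot: [-3.141, -0.002, 2.959]
force: [-0.4, -0.0, -0.4]
width: -0.3
gripper_force: 0.0
```

```bash
python3 -c "
from h import *
print(ctrl.finger_overhang); go(475,-45,130,79)"
```

```text
25.0
tcp [473.2 -44.2 323.5] tool y at 79.5 z [-0.002  0.    -1.   ] shift [-0.24 -0.04 19.34] spin 0.5
t 12.6 F [-0.4 -0.  -0.4] w -0.30771335821381507 q [ 0.57  0.37 -0.73  1.88  0.29  1.    1.11]
```

Emit:
play_rows([
  [1,0,0,4,0],
  [1,0,0,8,0],
  [1,0,0,12,0],
  [1,0,0,16,0],
  [1,0,0,19,0],
  [1,0,0,21,0],
  [1,0,0,22,0],
  [1,0,0,22.3,0],
  [1,0,0,22.3,0],
  [1,0,0,22.3,0],
])

```text
clock: 13.6
eef_pos: [474.6, -44.2, 102.1]
tool_rot: [3.141, 0.002, 2.953]
force: [0.2, 0.3, -0.1]
width: 0.2
gripper_force: 0.0
```

```bash
python3 - <<'E'
from h import *
go(475,-45,85,79)
img,W=cloud('wrist'); save('w6',img)
for k in("bar_key_top",):
    for r in ctrl.trace("wrist",k)[:2]:
        w=W[r["pixels"]]; print(r["confidence"],r["bbox"],np.nanmedian(w,0),np.nanpercentile(w,[2,98],axis=0).round(1))
E
```

```text
tcp [474.6 -44.2 102.1] tool y at 79.2 z [ 0.002 -0.    -1.   ] shift [-0.05 -0.07  1.71] spin 0.2
t 13.6 F [ 0.2  0.3 -0.1] w 0.15309730237836433 q [ 0.34  0.68 -0.46  2.12  0.65  0.48  0.77]
0.86 [240.4, 252.4, 406.4, 312.4] [467.36790079 -41.00642091  57.42445955] [[453.9 -76.9  47.2]
 [486.6  -7.9  58.8]]
```

View pics/w6.png

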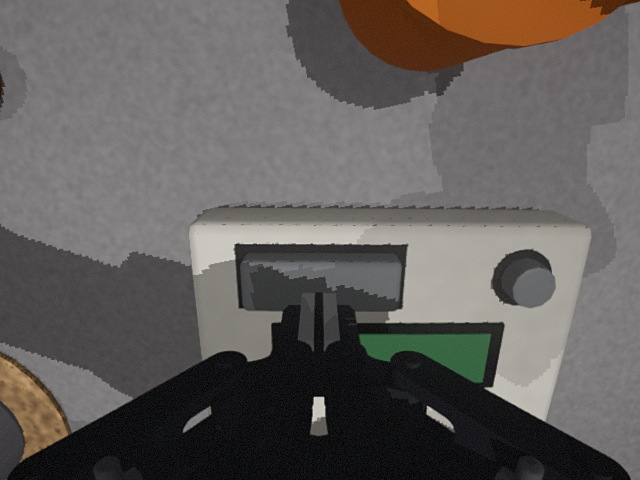

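The shut fingertips (about px 320,300) are over the bar key (240–405, 250–312), and the round key at (525,280) is well clear. Next I press slowly.

Emit:
play_rows([
  [1,0,0,0.5,0],
  [1,0,0,1,0],
  [1,0,0,1.4,0],
  [1,0,0,1.7,0],
  [1,0,0,1.9,0],
  [1,0,0,2,0],
  [1,0,0,2,0],
])

```text
clock: 14.4
eef_pos: [473.9, -44.2, 81.3]
tool_rot: [-3.141, -0.0, 2.953]
force: [-1.2, -0.1, 2.7]
width: 0.2
gripper_force: 1.8
```

Emit:
play_rows([
  [1,0,0,0.1,0],
  [1,0,0,0.2,0],
  [1,0,0,0.3,0],
  [1,0,0,0.35,0],
  [1,0,0,0.35,0],
])

```text
clock: 14.9
eef_pos: [473.8, -44.3, 77.8]
tool_rot: [-3.141, -0.0, 2.953]
force: [-1.2, 0.5, 5.1]
width: 0.1
gripper_force: 2.7
```

Emit:
play_rows([
  [1,0,0,0.1,0],
  [1,0,0,0.2,0],
  [1,0,0,0.25,0],
  [1,0,0,0.3,0],
  [1,0,0,0.3,0],
])

```text
clock: 15.4
eef_pos: [473.9, -44.2, 75.1]
tool_rot: [-3.141, -0.0, 2.953]
force: [-3.1, -0.0, 7.8]
width: -0.1
gripper_force: 4.0
```

Emit:
play_rows([
  [1,0,0,0.05,0],
  [1,0,0,0.1,0],
  [1,0,0,0.1,0],
  [1,0,0,0.1,0],
])

```text
clock: 15.8
eef_pos: [473.9, -44.2, 74.9]
tool_rot: [-3.141, 0.001, 2.953]
force: [-3.9, 0.4, 19.2]
width: 0.0
gripper_force: 9.4
```

Emit:
play_rows([
  [1,0,0,0,0],
  [1,0,0,0,0],
  [1,0,0,0,0],
  [1,0,0,0,0],
  [1,0,0,0,0],
  [1,0,0,0,0],
  [1,0,0,0,0],
  [1,0,0,0,0],
  [1,0,0,0,0],
  [1,0,0,0,0],
])

```text
clock: 16.8
eef_pos: [473.8, -44.2, 74.9]
tool_rot: [-3.141, 0.001, 2.953]
force: [-3.9, 0.2, 18.7]
width: -0.4
gripper_force: 9.4
```

Emit:
play_rows([
  [1,0,0,0,0],
  [1,0,0,0,0],
  [1,0,0,0,0],
  [1,0,0,0,0],
  [1,0,0,0,0],
])

```text
clock: 17.3
eef_pos: [473.9, -44.2, 74.9]
tool_rot: [-3.141, 0.001, 2.953]
force: [-5.1, 0.7, 19.3]
width: 0.0
gripper_force: 9.4
```

```bash
python3 - <<'E'
from h import *
img,W=cloud('side')
m=(np.hypot(W[...,0]-565,W[...,1]+327)<80)&(W[...,2]>110)&(W[...,2]<125)
print("lid",cv2.minAreaRect(W[m][:,:2].astype(np.float32)))
s=ctrl.read_state(); print(s["clock"],s["force"],s["eef_pos"])
if 10<s["force"][2]<30: print(ctrl.finish_job())
E
```

```text
lid ((586.5921630859375, -316.91314697265625), (48.218177795410156, 90.92327880859375), 9.438604354858398)
17.35 [-4.11471106  0.72781555 19.31653686] [473.85614567 -44.2008576   74.92506335]
the job is handed in; nothing more can be done
None
```

I set the canister upright on the cork mat, a few millimetres from its centre, and let go of it. I then pressed the bar key to its stop with about 19 N, held it there, and handed the job in at 17.35 s; no verdict came back.

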